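# Free a bayonet fuse carrier and park it in its stand

### The arm

A 7-joint arm with a two-finger parallel gripper is mounted at the origin on the work surface. World frame = base frame: x ahead of the robot, y to its left, z up, the work surface at z = 0. Lengths are in mm, angles in rad, forces in N, time in s.
With the tool pointing down it reaches from about 425 to 875 mm from the base axis. Payload 4.7 kg.
Tool frame: the origin (TCP) lies midway between the tips of the shut fingers; the grasp point (between the pads) lies 19 mm behind it; z points along the fingers, y is the direction in which the jaws open and shut (so a half turn about z gives the same grasp; the last joint's range is limited). The gripper opens to 85 mm and grips with 20 to 120 N. Pads are 22 mm wide; open, the fingers measure 114 mm over their backs; the gripper's body (76 mm by 85 mm) begins 54 mm behind the grasp point. The pads swing forward as they close: fully open they stand 13 mm farther back than shut.
Start: joints at [1.309, 0.321, -0.07, 1.45, 0.023, 1.371, -0.057], TCP at [176.985, -625.461, 231.349] pointing down, gripper open.
Joint ranges: [-2.86, 2.86], [-0.3, 2.09], [-1.38, 1.24], [0.06, 2.45], [-1.56, 4.7], [0.09, 2.05], [-2.69, 2.69]. Speed limits (rad/s): [2.57, 2.57, 3.14, 3.14, 3.14, 3.14, 3.14].

### API

Orientations are given as [roll, pitch, yaw] about the fixed x, y, z axes, in that order (R = Rz(yaw) Ry(pitch) Rx(roll)).
In Python, from bench import env, cams, finder gives the robot as it stands.
- The arm moves only by the shell command python3 -m inch 'ROWS' [FORCE]. ROWS is JSON, a list of rows, each a list of 7 numbers: the shift along the world's x, y, z in m, then the turn, a rotation vector about the world's x, y, z in degrees, then the opening, from 0 (shut) to 1 (fully open). In form: [[tx, ty, tz, ax, ay, az, claw], ...]. A call has 1 to 12 rows; each row shifts and turns the commanded pose from where the row before left it; what a row does not reach is not made up. A row lasts 1/10 s, in which the tool goes at most 50 mm and 8.59 degrees, less where a joint would pass 70% of its speed; a pose out of reach is approached as far as the arm can. A call with a gripper value outside its range is refused whole. The fingers move at their own pace and stop on an object; FORCE is the grip in N (left out, the last holds). Time passes only in rows, so rows that do not move let the fingers close. It gives the time, the measured TCP pose, the force and the opening at its end, in the units of the state.
- env.get_obs(): the state, without advancing time (a new reading comes with each control period).
- cams.grab_frame(name): name is "side" or "top"; returns (picture, depth): 400x640x3 uint8, blue, green, red; 400x640 float32, mm along the optical axis (not along the pixel's ray), 0 where there is no reading.
- cams.camera_info(name): a dict with "camera_matrix" (3x3 intrinsics, pixels), "k1" (the pictures are not rectified: a ray, as slopes to the right and down, at radius r is drawn at 1 + k1 r^2 times it, then the intrinsics apply), "R" (3x3) and "t" (3): a world point X has camera coordinates R X + t. Camera axes: x right, y down, z forward; pixel columns grow to the right and rows downward; lengths in mm; the calibration is good to about 2 mm. A picture is of the moment at which its call begins. camera_info takes no time and is no camera call.
- env.job_done(): hands the job in, once; it reports no verdict.
Trained networks look in the newest picture that a camera, given by its name, has taken for a name from the list of things; names that differ only in an ending like _2 or _b are one class to them, and where a whole thing is asked for, a point or a joint stands for the part that bears it (a point fixed in the world has none). Each returns a list of dicts, best first, with "p" (0 to 1); they miss things now and then, are a little off and sometimes report something else, mostly with a low value. They report only what shows in the picture. A call takes as long as a camera call. They do not tell look-alikes from the thing itself.
- finder.spot_in(camera, query): "rect" ([left, top, width, height] in pixels, round what is visible of it).
The state is a dict: "clock": time; "qpos": joint angles; "dq": joint speeds; "effort": joint torques, N m; "eef_pos": TCP position; "ee_rot": TCP orientation; "force": force on the tool from outside, world axes, zero at the start; "wrist_torque": the same for the moment, N m; "grip_width": finger opening in mm.
Only numpy, scipy, OpenCV 4.12 (cv2) and the standard library are available. Lean on these libraries where they do the work, as an engineer would, in place of code of your own. Each camera call takes 0.05 s, during which the arm holds its last target. There are 200 camera calls.

### The job

On the training bench, take the white fuse carrier out of the grey fuse box: push its sprung cap straight down against the catch until you feel it bottom, let it back up 3.5 mm, twist it counter-clockwise (seen from above) until it is free, and draw it out without forcing anything. Then lower it, still held, wing up into the round well of the plywood stand, let go once its flange rests flat on the stand, and leave the other things on the bench where they are.

Things in the scene. Friction and masses are not known exactly. Their poses are not given: they have to be found in the camera images.
- carrier: White ceramic fuse carrier, one loose rigid piece of about 100 to 170 g. Origin: centre of the flat foot of its shank; z up its axis. From the foot up: round shank 28 mm across, 45 mm long; round flange 54 mm across at 45 to 50 mm; flat grip wing at 50 to 80 mm, 44 mm long along x, 14 mm thick along y. Looks the same after a half turn.
- wing (a point): Point on the carrier's axis within the wing, 71 mm above the foot, 9 mm below the wing's top; axes as the carrier's.
- lugs (a point): Point on the carrier's axis midway between its two steel lugs, 14.5 mm above the foot. The lugs stick out of the shank along +x and -x, under the wing's ends: 8 mm wide, 39 mm over both tips, 11.5 to 17.5 mm above the foot.
- holder: Fixed grey fuse box, 130 x 110 x 64 mm, with a round black collar (62 mm across) in its top that holds the carrier. Origin on the collar's axis at bench height, z up. Its x axis is the line of wing and lugs when locked, with about 5 degrees of play; the box's own sides are turned +30 degrees from these axes.
- seat (a point): Where the foot's centre is when locked, 52 mm above the bench, flange 23 mm above the rim; a spring lifts it with 2.4 N, plus 0.4 N per mm pressed. The lugs can turn only in a groove below, with 2 mm of play in height, beginning 5 to 18 mm down (differs each time, cannot be seen). Above it catch notches hold them, below it 2.5 mm deep pockets whose hard floor a push of 13 to 15 N always reaches.
- mouth (a point): Centre of the collar's rim, 74 mm above the bench; axes as the holder's. Press to the floor, let the carrier rise 3.5 mm (the middle of the groove), then twist. Twisting above or below the groove, ramming the floor, pulling while locked or forcing the end stop overloads it: all contact forces between carrier and holder, spring included, must add up to under 25 N.
- exit (a point): On the rim, 24 mm from the axis, above one of the two exit slots, 60 degrees counter-clockwise from holder x seen from above (the other is opposite). Kept at the groove's height, at a turn of 60 degrees the lugs are under the slots (7 degrees of play either way, then a hard stop). Eased off, the spring lifts it to 6 mm above the locked height; pull straight up, the lugs leave the collar 11 mm above it.
- stand: Fixed plywood block, 84 x 84 x 61 mm, left or right of the fuse box, with one round well in its middle, 45 mm across, 51 mm deep. Origin: centre of the underside. The carrier hangs in it by its flange, foot 16 mm above the bench, at any yaw. Keep the force between carrier and stand under 30 N.
- stand_hole0 (a point): Centre of the well's mouth, at the block's top, 61 mm above the bench.
- contactor: Loose bystander: grey and black contactor, 55 x 70 x 72 mm, on the other side of the fuse box from the stand; origin under its centre.
- multimeter: Loose bystander: green and black multimeter lying flat, 85 x 160 x 46 mm; origin under its centre.
- screwdriver: Loose bystander: screwdriver with a red handle lying on the bench beyond the work, about 200 mm long.
There are look-alikes about, which are no part of the job. Leave any purple or yellow look-alike of the carrier alone.

How it is judged:
By the outcome, as a careful person would: the job done as asked, in the order asked, and still so for the second after the job is handed in, with the robot touching nothing.
It also fails if it takes over 72 s, if anything falls off the work surface, if the arm or the gripper's body presses on something with over 40 N, if the wrist force passes 120 N, or if a joint passes its speed limit or range.

## Working session

There is one attempt and no reset: what is moved stays moved. The work goes in short steps, Python scripts to look and compute and a shell command to move; the robot and the scene stay as the last step left them, time stands still between calls to the robot, and variables do not carry over. Pictures are saved under pics/ and viewed, about 8 in all and at most 12, crops included, and the job is handed in when it is done.

```bash
ls; mkdir -p pics; cat > h.py <<'E'
import numpy as np, cv2
from bench import env, cams, finder
def ray(cam,u,v):
    i=cams.camera_info(cam);K=np.array(i["camera_matrix"]);k=i["k1"]
    d=np.array([(u-K[0,2])/K[0,0],(v-K[1,2])/K[1,1]]);s=d.copy()
    for _ in range(20): s=d/(1+k*(s@s))
    return np.array([s[0],s[1],1.]),np.array(i["R"]),np.array(i["t"])
def dep(cam,u,v,z):
    r,R,t=ray(cam,u,v); return R.T@(r*z-t)
def atz(cam,u,v,h):
    r,R,t=ray(cam,u,v); c=-R.T@t; d=R.T@r; return c+d*(h-c[2])/d[2]
def cloud(cam,D):
    i=cams.camera_info(cam);K=np.array(i["camera_matrix"]);k=i["k1"]
    v,u=np.mgrid[:D.shape[0],:D.shape[1]]
    d=np.stack([(u-K[0,2])/K[0,0],(v-K[1,2])/K[1,1]],-1);s=d.copy()
    for _ in range(20): s=d/(1+k*(s**2).sum(-1,keepdims=True))
    P=np.concatenate([s,np.ones_like(s[...,:1])],-1)*D[...,None]
    return (P-np.array(i["t"]))@np.array(i["R"])
E
python3 - <<'E'
from h import *
o=env.get_obs();print(o)
ims=[]
for c in("top","side"):
    im,D=cams.grab_frame(c);np.savez(f"/tmp/{c}.npz",im=im,D=D);ims.append(im)
    i=cams.camera_info(c);print(c,i)
    for q in("carrier","holder","stand"):
        for r in finder.spot_in(c,q)[:4]:print(c,q,r)
    cv2.imwrite(f"pics/{c}0.png",im)
E
```

```text
pics
{'clock': 0.0, 'qpos': array([ 1.30907842,  0.32177339, -0.07007514,  1.45167652,  0.02261227,
        1.37081478, -0.05688233]), 'dq': array([ 0.00146881,  0.00102954, -0.00075565, -0.0011063 , -0.00024036,
        0.00223598,  0.00109536]), 'effort': array([ 8.17907585e-05, -4.93578637e+01, -3.82178351e-01, -3.14335084e+01,
        1.29151123e-02,  1.13783847e-02,  2.99798501e-05]), 'eef_pos': array([ 176.81129715, -624.92484476,  230.25489598]), 'ee_rot': array([-3.13971083e+00,  1.15297496e-04,  2.75859632e-01]), 'force': array([1.17037706, 0.66400156, 0.15244019]), 'wrist_torque': array([ 0.05531869, -0.01773033,  0.03051137]), 'grip_width': 85.28059128468762}
top {'camera_matrix': array([[478.45343263,   0.        , 320.88673953],
       [  0.        , 478.45343263, 202.63279086],
       [  0.        ,   0.        ,   1.        ]]), 'k1': -0.09321177768229207, 'R': array([[-0.02098908, -0.99871333, -0.04616421],
       [-0.9992018 ,  0.02252433, -0.03299129],
       [ 0.03398866,  0.04543491, -0.99838892]]), 't': array([ 35.71392112, 585.57114911, 888.69124474])}
top carri
[... 359 characters left out ...]
,
       [  0.        , 399.3120844 , 203.13139511],
       [  0.        ,   0.        ,   1.        ]]), 'k1': -0.0684707989000797, 'R': array([[-0.84847242, -0.52902064,  0.01522228],
       [-0.27878112,  0.422306  , -0.86251883],
       [ 0.4498618 , -0.73606712, -0.50579597]]), 't': array([498.28843546, 257.01809218, 549.69064037])}
side carrier {'rect': [300.5, 185.7, 27.5, 36.7], 'p': 0.98}
side carrier {'rect': [312.4, 256.6, 28.5, 50.9], 'p': 0.88}
side carrier {'rect': [364.3, 232.9, 26.0, 45.6], 'p': 0.81}
side holder {'rect': [273.7, 203.5, 79.8, 70.6], 'p': 0.69}
side stand {'rect': [241.5, 286.9, 72.0, 80.4], 'p': 0.83}
side stand {'rect': [276.5, 208.7, 77.3, 60.6], 'p': 0.61}
```

```bash
python3 - <<'E'
from h import *
a=np.load("/tmp/top.npz");b=np.load("/tmp/side.npz")
cv2.imwrite("pics/t1.png",cv2.resize(a["im"][110:320,150:430],None,fx=2.8,fy=2.8,interpolation=3))
cv2.imwrite("pics/s1.png",cv2.resize(b["im"][150:400,200:460],None,fx=2.4,fy=2.4,interpolation=3))
E
```

```text
(no output)
```

View pics/t1.png

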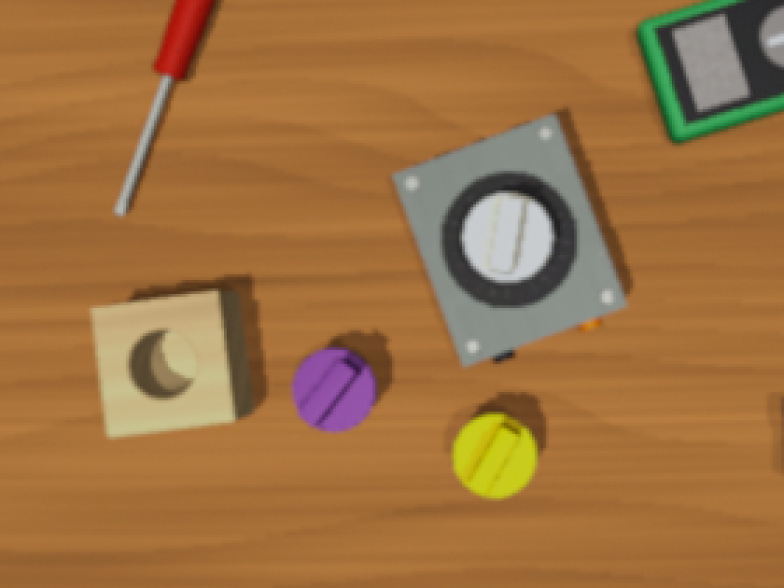

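View pics/s1.png

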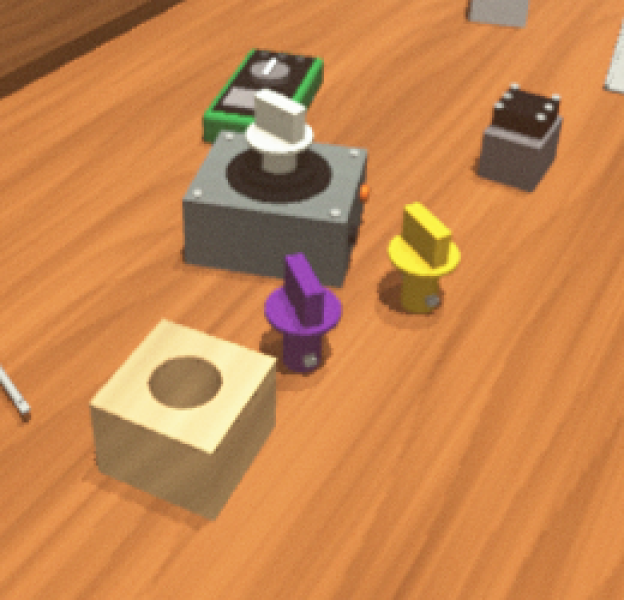

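The top view shows the white carrier in the grey box at about (331,194) full-frame, and the well at about (209,240). The purple one is at (269,249) and the yellow one at (327,272). Next I measure with depth.

```bash
cat > m.py <<'E'
from h import *
def bands(cam,im,D,bl):
    P=cloud(cam,D); 
    for n,(x0,x1,y0,y1,lo,hi) in bl.items():
        m=(P[...,0]>x0)&(P[...,0]<x1)&(P[...,1]>y0)&(P[...,1]<y1)&(P[...,2]>lo)&(P[...,2]<hi)&(D>0)
        q=P[m][:,:2].astype(np.float32)
        if len(q)<8: print(n,len(q));continue
        (cx,cy),(w,h),a=cv2.minAreaRect(q); print(cam,n,len(q),"z",P[m][:,2].mean().round(1),"rect",np.round([cx,cy,w,h,a],1),"mean",q.mean(0).round(1),"circ",np.round(cv2.minEnclosingCircle(q)[0],1))
E
python3 - <<'E'
from m import *
for c in("top","side"):
    f=np.load(f"/tmp/{c}.npz")
    w=atz(c,*((331,194) if c=="top" else (314,195)),132);s=atz(c,*((209,240) if c=="top" else (277,309)),61)
    print(c,w.round(1),s.round(1))
    W=atz("top",331,194,132);S=atz("top",209,240,61)
    def b(p,r):return (p[0]-r,p[0]+r,p[1]-r,p[1]+r)
    bands(c,f["im"],f["D"],{"wing":b(W,45)+(122,142),"flange":b(W,45)+(92,112),"rim":b(W,50)+(69,85),"box":b(W,110)+(56,85),"stand":b(S,70)+(55,68)})
E
```

```text
top [595.7   0.7 132. ] [521.8 223.5  61. ]
top wing 237 z 132.0 rect [597.2   2.4  14.1  44.   79.3] mean [597.1   2.2] circ [597.    2.2]
top flange 538 z 102.1 rect [597.4   2.4  52.6  50.9  88.7] mean [596.6   2.1] circ [597.2   2.4]
top rim 221 z 73.7 rect [597.7   0.7  79.1  64.   54.2] mean [591.6  -0.8] circ [5.972e+02 5.000e-01]
top box 3851 z 65.3 rect [584.6  39.1 130.2 187.8  19.2] mean [595.1   3.8] circ [586.6  37.3]
top stand 1706 z 60.8 rect [522.4 225.4  84.9  85.8   7.2] mean [522.3 224.6] circ [521.7 225.3]
side [591.4  15.8 132. ] [519.6 228.1  61. ]
side wing 177 z 128.8 rect [593.7   3.8  15.6  44.5  80.1] mean [591.9   6.4] circ [593.9   5.7]
side flange 286 z 103.0 rect [590.    8.   52.   40.4  36.7] mean [590.2  13. ] circ [593.3   4.6]
side rim 373 z 74.2 rect [591.5   7.9  59.1  52.6  31.9] mean [588.5  12.3] circ [593.7   4. ]
side box 2138 z 65.7 rect [582.7  37.3 130.5 187.9  19.2] mean [585.   17.8] circ [581.3  33.6]
side stand 2170 z 60.6 rect [520.8 227.4  85.7  87.1   6.9] mean [518.1 231.1] circ [520.4 227.9]
```

```bash
R='[0.021,0.0314,0,0,0,-1.33,1]'; python3 -m inch '[[0.021,0.0314,0,0,0,-1.33,0.6],[0.021,0.0314,0,0,0,-1.33,0.6],[0.021,0.0314,0,0,0,-1.33,0.6],[0.021,0.0314,0,0,0,-1.33,0.6],[0.021,0.0314,0,0,0,-1.33,0.6],[0.021,0.0314,0,0,0,-1.33,0.6],[0.021,0.0314,0,0,0,-1.33,0.6],[0.021,0.0314,0,0,0,-1.33,0.6],[0.021,0.0314,0,0,0,-1.33,0.6],[0.021,0.0314,0,0,0,-1.33,0.6]]'
python3 -m inch '[[0.021,0.0314,0,0,0,-1.33,0.6],[0.021,0.0314,0,0,0,-1.33,0.6],[0.021,0.0314,0,0,0,-1.33,0.6],[0.021,0.0314,0,0,0,-1.33,0.6],[0.021,0.0314,0,0,0,-1.33,0.6],[0.021,0.0314,0,0,0,-1.33,0.6],[0.021,0.0314,0,0,0,-1.33,0.6],[0.021,0.0314,0,0,0,-1.33,0.6],[0.021,0.0314,0,0,0,-1.33,0.6],[0.021,0.0314,0,0,0,-1.33,0.6],[0,0,0,0,0,0,0.6],[0,0,0,0,0,0,0.6]]'
```

```text
clock: 1.4
eef_pos: [387.7, -310.1, 231.6]
ee_rot: [3.141, -0.0, 0.043]
force: [1.3, -0.4, -1.1]
grip_width: 51.4
clock: 2.6
eef_pos: [597.0, 3.6, 231.1]
ee_rot: [-3.141, 0.001, -0.186]
force: [-0.2, -0.8, 0.4]
grip_width: 51.4
```

```bash
python3 -m inch '[[0,0,-0.03,0,0,0,0.6],[0,0,-0.03,0,0,0,0.6],[0,0,-0.02,0,0,0,0.6],[0,0,0,0,0,0,0.6],[0,0,0,0,0,0,0.6]]'
python3 - <<'E'
from h import *
o=env.get_obs();print(o["eef_pos"],o["ee_rot"],o["force"])
im,D=cams.grab_frame("side");np.savez("/tmp/side2.npz",im=im,D=D)
c=im[100:240,220:420];cv2.imwrite("pics/s2.png",cv2.resize(c,None,fx=4,fy=4,interpolation=3))
P=cloud("side",D)
# projected grasp axis points
i=cams.camera_info("side");K=i["camera_matrix"]
def proj(X):
    x=np.array(i["R"])@X+np.array(i["t"]);s=x[:2]/x[2];s=s*(1+i["k1"]*(s@s));return K[:2,:2]@s+K[:2,2]
p=o["eef_pos"]
for dz in(0,-20,-40):print(dz,(proj(p+[0,0,dz])-[220,100])*4)
for q in((597,2.4,132),(597,2.4,102)):print(q,(proj(np.array(q))-[220,100])*4)
# gripper cloud
for lo,hi in((145,155),(155,165),(165,180),(200,230)):
    m=(abs(P[...,0]-595)<90)&(abs(P[...,1]-3)<90)&(P[...,2]>lo)&(P[...,2]<hi)&(D>0)
    q=P[m][:,:2].astype(np.float32)
    if len(q)>5:
        r=cv2.minAreaRect(q);print(lo,len(q),np.round(r[0],1),np.round(r[1],1),round(r[2],1))
E
```

```text
clock: 3.1
eef_pos: [596.9, 1.1, 151.9]
ee_rot: [3.141, -0.0, -0.19]
force: [0.0, 0.6, 0.1]
grip_width: 51.4
[596.89461582   1.12533423 151.86840262] [ 3.14088699e+00 -1.22135882e-04 -1.90269528e-01] [0.00817093 0.61921707 0.1133349 ]
0 [383.43500479 326.48947549]
-20 [382.97264934 364.33886603]
-40 [382.52356342 401.19246791]
(597, 2.4, 132) [381.33157903 365.11965112]
(597, 2.4, 102) [380.69444012 420.08967744]
155 85 [595.    1.2] [76.9 21.6] 80.7
165 182 [593.9   2.4] [78.2 24.4] 83.6
200 715 [593.1   1.1] [126.6  32. ] 79.4
```

View pics/s2.png

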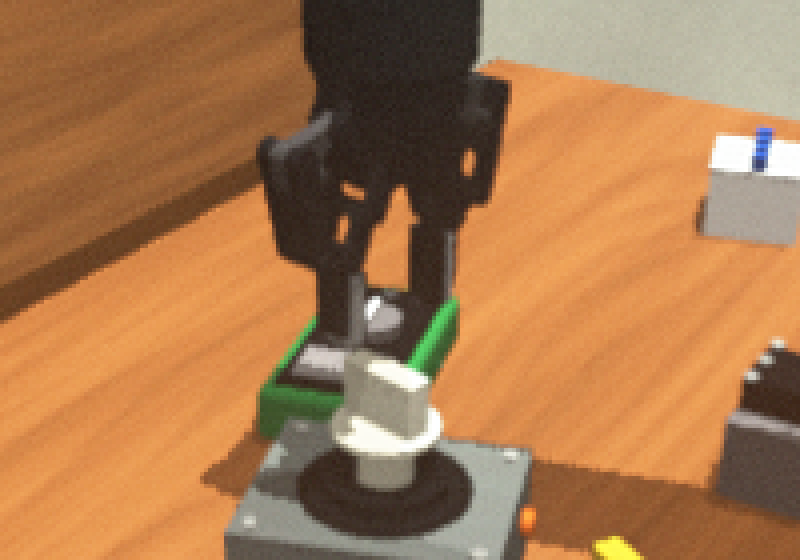

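The side view shows the open jaws straddling the axis, with the wing at about (388,395) in the crop. The cameras agree on the wing centre being near (596.7, 2.9), so I correct y by +1.8 and go down.

```bash
python3 -m inch '[[0,0.0018,0,0,0,0,0.6],[0,0,-0.015,0,0,0,0.5],[0,0,-0.015,0,0,0,0.4],[0,0,-0.01,0,0,0,0.35],[0,0,-0.005,0,0,0,0.35],[0,0,0,0,0,0,0.3],[0,0,0,0,0,0,0.3],[0,0,0,0,0,0,0.3]]' 20
python3 -c "
from bench import env
o=env.get_obs();print(o['eef_pos'],o['force'],o['wrist_torque'])"
```

```text
clock: 3.95
eef_pos: [597.5, 4.4, 106.9]
ee_rot: [-3.141, -0.001, -0.188]
force: [0.1, 0.2, 0.1]
grip_width: 25.6
[597.45374532   4.43066004 106.88726752] [0.09351284 0.17745436 0.14907518] [ 0.02441925 -0.05490571 -0.00570071]
```

```bash
python3 -m inch '[[0,-0.001,0,0,0,0,0.23],[0,0,0,0,0,0,0.21],[0,0,0,0,0,0,0.21],[0,0,0,0,0,0,0.21]]' 20
python3 -m inch '[[0,0,0,0,0,0,0.19],[0,0,0,0,0,0,0.19],[0,0,0,0,0,0,0.19]]' 20
```

```text
clock: 4.35
eef_pos: [597.0, 3.3, 106.5]
ee_rot: [3.142, -0.0, -0.189]
force: [-0.5, 0.0, 0.1]
grip_width: 17.8
clock: 4.65
eef_pos: [597.0, 3.4, 106.3]
ee_rot: [3.141, 0.0, -0.188]
force: [-0.1, 0.1, 0.1]
grip_width: 16.0
```

```bash
python3 -m inch '[[0,0,0,0,0,0,0.17],[0,0,0,0,0,0,0.16],[0,0,0,0,0,0,0.1],[0,0,0,0,0,0,0]]' 20
python3 -m inch '[[0,0,0,0,0,0,0],[0,0,0,0,0,0,0],[0,0,0,0,0,0,0],[0,0,0,0,0,0,0]]' 70
python3 -c "
from bench import env
o=env.get_obs();print(o['eef_pos'],o['force'],o['wrist_torque'])"
```

```text
clock: 5.05
eef_pos: [597.0, 3.3, 106.4]
ee_rot: [3.141, 0.0, -0.188]
force: [-0.8, -1.1, 0.4]
grip_width: 13.6
clock: 5.45
eef_pos: [597.0, 3.3, 106.4]
ee_rot: [3.141, 0.0, -0.189]
force: [1.0, -1.6, 0.9]
grip_width: 12.9
[596.993776     3.25154675 106.3802931 ] [ 0.97474614 -1.56777519  0.89517205] [-0.11315619  0.11125545 -0.00193113]
```

```bash
python3 -m inch '[[0,0,-0.001,0,0,0,0],[0,0,-0.001,0,0,0,0],[0,0,-0.001,0,0,0,0],[0,0,-0.001,0,0,0,0],[0,0,0,0,0,0,0]]'
python3 -m inch '[[0,0,-0.001,0,0,0,0],[0,0,-0.001,0,0,0,0],[0,0,-0.001,0,0,0,0],[0,0,-0.001,0,0,0,0],[0,0,0,0,0,0,0]]'
```

```text
clock: 5.95
eef_pos: [597.0, 3.3, 102.3]
ee_rot: [3.141, -0.0, -0.188]
force: [-0.5, -0.7, 3.0]
grip_width: 12.2
clock: 6.45
eef_pos: [597.0, 3.3, 98.4]
ee_rot: [3.141, -0.0, -0.188]
force: [-1.4, -0.0, 4.2]
grip_width: 13.0
```

```bash
for i in 1; do :; done
python3 -m inch '[[0,0,-0.0005,0,0,0,0],[0,0,-0.0005,0,0,0,0],[0,0,0,0,0,0,0]]' | grep -E "eef_pos|force"
python3 -m inch '[[0,0,-0.0005,0,0,0,0],[0,0,0,0,0,0,0]]' | grep -E "eef_pos|force"
python3 -m inch '[[0,0,-0.0005,0,0,0,0],[0,0,0,0,0,0,0]]' | grep -E "eef_pos|force"
```

```text
eef_pos: [597.0, 3.3, 97.4]
force: [-1.8, -1.6, 4.9]
eef_pos: [597.1, 3.3, 96.9]
force: [-1.2, -1.0, 4.3]
eef_pos: [597.0, 3.3, 96.4]
force: [-0.4, -1.4, 4.5]
```

```bash
cat > g.sh <<'E'
# stop when Fz exceeds $1
awk -v L=$1 '/eef_pos|force/{printf "%s ",$0} /force/{gsub(/[\[\],]/,"");print ""; f=$4} END{exit !(f<L)}'
E
python3 -m inch '[[0,0,-0.0005,0,0,0,0],[0,0,0,0,0,0,0]]' | bash g.sh 7 &&
python3 -m inch '[[0,0,-0.0005,0,0,0,0],[0,0,0,0,0,0,0]]' | bash g.sh 7 &&
python3 -m inch '[[0,0,-0.0005,0,0,0,0],[0,0,0,0,0,0,0]]' | bash g.sh 7 &&
python3 -m inch '[[0,0,-0.0005,0,0,0,0],[0,0,0,0,0,0,0]]' | bash g.sh 7 &&
python3 -m inch '[[0,0,-0.0005,0,0,0,0],[0,0,0,0,0,0,0]]' | bash g.sh 7.5 &&
python3 -m inch '[[0,0,-0.0005,0,0,0,0],[0,0,0,0,0,0,0]]' | bash g.sh 7.5 &&
python3 -m inch '[[0,0,-0.0005,0,0,0,0],[0,0,0,0,0,0,0]]' | bash g.sh 8 &&
python3 -m inch '[[0,0,-0.0005,0,0,0,0],[0,0,0,0,0,0,0]]' | bash g.sh 8
```

```text
eef_pos: [597.0, 3.3, 95.9] force: [-0.6, -1.1, 5.2] 
eef_pos: [597.1, 3.2, 95.4] force: [-2.0, -1.4, 5.8] 
eef_pos: [597.1, 3.3, 95.0] force: [-1.8, -1.6, 5.7] 
eef_pos: [597.1, 3.3, 94.5] force: [-1.5, -1.4, 5.7] 
eef_pos: [597.1, 3.3, 94.0] force: [-1.7, -1.5, 6.5] 
eef_pos: [597.1, 3.3, 93.5] force: [-0.6, -1.6, 6.0] 
eef_pos: [597.1, 3.3, 93.1] force: [-1.9, -1.7, 6.9] 
eef_pos: [597.1, 3.3, 92.6] force: [-0.9, -0.7, 5.7]
```

```bash

python3 -m inch '[[0,0,-0.0005,0,0,0,0],[0,0,0,0,0,0,0]]' | bash g.sh 8.5 &&
python3 -m inch '[[0,0,-0.0005,0,0,0,0],[0,0,0,0,0,0,0]]' | bash g.sh 8.5 &&
python3 -m inch '[[0,0,-0.0005,0,0,0,0],[0,0,0,0,0,0,0]]' | bash g.sh 9 &&
python3 -m inch '[[0,0,-0.0005,0,0,0,0],[0,0,0,0,0,0,0]]' | bash g.sh 9 &&
python3 -m inch '[[0,0,-0.0005,0,0,0,0],[0,0,0,0,0,0,0]]' | bash g.sh 9 &&
python3 -m inch '[[0,0,-0.0005,0,0,0,0],[0,0,0,0,0,0,0]]' | bash g.sh 9.5 &&
python3 -m inch '[[0,0,-0.0005,0,0,0,0],[0,0,0,0,0,0,0]]' | bash g.sh 9.5 &&
python3 -m inch '[[0,0,-0.0005,0,0,0,0],[0,0,0,0,0,0,0]]' | bash g.sh 9.5
```

```text
eef_pos: [597.1, 3.3, 92.2] force: [-2.8, -0.4, 6.7] 
eef_pos: [597.1, 3.3, 91.7] force: [-2.5, -1.5, 6.7] 
eef_pos: [597.0, 3.3, 91.2] force: [-2.1, -1.1, 7.0] 
eef_pos: [597.1, 3.3, 90.8] force: [-2.1, -1.4, 6.8] 
eef_pos: [597.1, 3.3, 90.3] force: [-3.0, -1.7, 6.2] 
eef_pos: [597.1, 3.3, 89.8] force: [-1.8, -2.0, 8.1] 
eef_pos: [597.1, 3.3, 89.4] force: [-1.8, -1.5, 7.1] 
eef_pos: [597.1, 3.3, 88.9] force: [-2.5, -2.1, 7.5]
```

```bash

python3 -m inch '[[0,0,-0.0005,0,0,0,0],[0,0,0,0,0,0,0]]' | bash g.sh 9.5 &&
python3 -m inch '[[0,0,-0.0005,0,0,0,0],[0,0,0,0,0,0,0]]' | bash g.sh 9.5 &&
python3 -m inch '[[0,0,-0.0005,0,0,0,0],[0,0,0,0,0,0,0]]' | bash g.sh 9.5 &&
python3 -m inch '[[0,0,-0.0005,0,0,0,0],[0,0,0,0,0,0,0]]' | bash g.sh 9.5 &&
python3 -m inch '[[0,0,-0.0005,0,0,0,0],[0,0,0,0,0,0,0]]' | bash g.sh 10 &&
python3 -m inch '[[0,0,-0.0005,0,0,0,0],[0,0,0,0,0,0,0]]' | bash g.sh 10 &&
python3 -m inch '[[0,0,-0.0005,0,0,0,0],[0,0,0,0,0,0,0]]' | bash g.sh 10 &&
python3 -m inch '[[0,0,-0.0005,0,0,0,0],[0,0,0,0,0,0,0]]' | bash g.sh 10
```

```text
eef_pos: [597.1, 3.3, 88.4] force: [-2.6, -2.2, 7.4] 
eef_pos: [597.1, 3.3, 88.0] force: [-2.5, -0.2, 8.3] 
eef_pos: [597.1, 3.3, 87.5] force: [-2.3, -1.4, 8.3] 
eef_pos: [597.1, 3.3, 87.0] force: [-3.1, -0.7, 8.3] 
eef_pos: [597.1, 3.3, 86.6] force: [-3.2, -1.1, 7.8] 
eef_pos: [597.1, 3.3, 86.3] force: [-2.6, -1.1, 9.0] 
eef_pos: [597.2, 3.3, 86.2] force: [-3.8, -1.8, 11.0]
```

```bash

python3 -m inch '[[0,0,-0.0005,0,0,0,0],[0,0,0,0,0,0,0]]' | bash g.sh 11 
python3 -c "
from bench import env
o=env.get_obs();print(o['eef_pos'],o['force'],o['wrist_torque'])"
```

```text
eef_pos: [597.2, 3.3, 86.2] force: [-5.6, -2.0, 15.0] 
[597.23564705   3.31434077  86.16365594] [-5.62245639 -1.95551947 15.03808726] [-4.03799261e-01  1.27986184e+00  6.28714911e-04]
```

```bash

python3 -m inch '[[0,0,0.001,0,0,0,0],[0,0,0.001,0,0,0,0],[0,0,0.001,0,0,0,0],[0,0,0.0005,0,0,0,0],[0,0,0,0,0,0,0],[0,0,0,0,0,0,0]]'
```

```text
clock: 12.55
eef_pos: [597.1, 3.3, 88.5]
ee_rot: [3.141, -0.0, -0.188]
force: [-3.4, -0.6, 7.9]
grip_width: 12.9
```

```bash

python3 -m inch '[[0,0,0.0006,0,0,0,0],[0,0,0.0006,0,0,0,0],[0,0,0,0,0,0,0],[0,0,0,0,0,0,0]]'
python3 -m inch '[[0,0,0,0,0,2,0],[0,0,0,0,0,2,0],[0,0,0,0,0,2,0],[0,0,0,0,0,0,0]]'
python3 -c "
from bench import env
o=env.get_obs();print(o['eef_pos'],o['force'],o['wrist_torque'])"
```

```text
clock: 12.95
eef_pos: [597.1, 3.3, 89.6]
ee_rot: [3.141, -0.0, -0.189]
force: [-2.2, -1.0, 7.4]
grip_width: 12.8
clock: 13.35
eef_pos: [597.6, 3.7, 89.8]
ee_rot: [-3.141, -0.001, -0.083]
force: [-1.9, -1.1, 7.6]
grip_width: 12.8
[597.6010423    3.70450878  89.82404945] [-1.91111428 -1.10472965  7.56559309] [-0.18688597  0.44497688  0.00347405]
```

```bash

python3 -m inch '[[0,0,0,0,0,2,0],[0,0,0,0,0,2,0],[0,0,0,0,0,2,0],[0,0,0,0,0,0,0]]'
python3 -c "
from bench import env
o=env.get_obs();print(o['eef_pos'],o['force'],o['wrist_torque'])"
```

```text
clock: 13.75
eef_pos: [597.8, 4.0, 89.9]
ee_rot: [-3.141, -0.002, 0.022]
force: [-1.9, -0.6, 7.4]
grip_width: 12.5
[597.83758465   4.0009624   89.91373431] [-1.89492346 -0.62975882  7.36688649] [-0.06603323  0.25365228  0.05448693]
```

```bash

python3 -m inch '[[0,-0.0003,-0.0002,0,0,3,0],[-0.0003,-0.0002,0,0,0,3,0],[0,0,0,0,0,3,0],[0,0,0,0,0,3,0],[0,0,0,0,0,0,0]]'
python3 -c "
from bench import env
o=env.get_obs();print(o['eef_pos'],o['force'],o['wrist_torque'])"
```

```text
clock: 14.25
eef_pos: [597.9, 4.0, 89.9]
ee_rot: [-3.141, -0.003, 0.232]
force: [-0.5, 0.5, 7.6]
grip_width: 12.5
[597.91567035   4.02050896  89.90310037] [-0.5390842   0.54229892  7.57735607] [0.12921562 0.18179101 0.02896944]
```

```bash

python3 -m inch '[[0,-0.0002,-0.0002,0,0,3,0],[-0.0002,-0.0002,0,0,0,3,0],[0,0,0,0,0,3,0],[0,0,0,0,0,3,0],[0,0,0,0,0,3,0],[0,0,0,0,0,3,0],[0,0,0,0,0,0,0]]'
python3 -c "
from bench import env
o=env.get_obs();print(o['eef_pos'],o['force'],o['wrist_torque'])"
```

```text
clock: 14.95
eef_pos: [597.8, 3.9, 89.7]
ee_rot: [-3.142, -0.003, 0.546]
force: [0.0, 0.4, 7.2]
grip_width: 13.0
[597.76004336   3.92557125  89.70605137] [6.45581780e-03 3.70891122e-01 7.24193228e+00] [0.22676135 0.11505398 0.08134772]
```

```bash

python3 -m inch '[[0,0,0,0,0,3,0],[0,0,0,0,0,3,0],[0,0,0,0,0,3,0],[0,0,0,0,0,3,0],[0,0,0,0,0,3,0],[0,0,0,0,0,2.5,0],[0,0,0,0,0,0,0],[0,0,0,0,0,0,0]]'
python3 -c "
from bench import env
o=env.get_obs();print(o['eef_pos'],o['force'],o['wrist_torque'])"
```

```text
clock: 15.75
eef_pos: [597.7, 3.9, 89.7]
ee_rot: [3.141, -0.003, 0.851]
force: [-0.9, 0.5, 7.4]
grip_width: 12.8
[597.73150078   3.92404741  89.72448188] [-0.88422767  0.51216405  7.4301347 ] [0.21679452 0.17758366 0.06167613]
```

```bash

python3 -m inch '[[0,0,0.001,0,0,0,0],[0,0,0.001,0,0,0,0],[0,0,0.001,0,0,0,0],[0,0,0,0,0,0,0]]'|bash g.sh 20
python3 -m inch '[[0,0,0.001,0,0,0,0],[0,0,0.001,0,0,0,0],[0,0,0.001,0,0,0,0],[0,0,0,0,0,0,0]]'|bash g.sh 20
```

```text
eef_pos: [597.7, 3.9, 92.6] force: [0.4, 0.7, 6.8] 
eef_pos: [597.7, 3.9, 95.5] force: [1.1, 0.7, 5.5]
```

```bash

python3 -c "
from bench import env
o=env.get_obs();print(o['eef_pos'],o['force'],o['wrist_torque'],o['ee_rot'])"
```

```text
[597.67813425   3.91312228  95.47362845] [1.05013087 0.680121   5.52081906] [ 0.18246714 -0.08405949  0.01370549] [ 3.14059909 -0.00326532  0.85089131]
```

Rising freely out of the slots, so I keep easing up.

```bash

python3 -m inch '[[0,0,0.0015,0,0,0,0],[0,0,0.0015,0,0,0,0],[0,0,0.0015,0,0,0,0],[0,0,0.0015,0,0,0,0],[0,0,0,0,0,0,0]]'|bash g.sh 20
python3 -m inch '[[0,0,0.0015,0,0,0,0],[0,0,0.0015,0,0,0,0],[0,0,0.0015,0,0,0,0],[0,0,0.0015,0,0,0,0],[0,0,0,0,0,0,0]]'|bash g.sh 20
python3 -m inch '[[0,0,0.0015,0,0,0,0],[0,0,0.0015,0,0,0,0],[0,0,0.0015,0,0,0,0],[0,0,0.0015,0,0,0,0],[0,0,0,0,0,0,0]]'|bash g.sh 20
```

```text
eef_pos: [596.7, 2.8, 100.8] force: [1.8, 2.5, 2.5] 
eef_pos: [595.8, 2.4, 106.4] force: [-0.1, 1.6, 1.2] 
eef_pos: [595.8, 2.3, 112.4] force: [-1.1, 2.1, -1.7]
```

```bash

python3 -m inch '[[0,0,0.002,0,0,0,0],[0,0,0.002,0,0,0,0],[0,0,0.002,0,0,0,0],[0,0,0.002,0,0,0,0],[0,0,0,0,0,0,0]]'|bash g.sh 20
python3 -m inch '[[0,0,0.003,0,0,0,0],[0,0,0.003,0,0,0,0],[0,0,0.003,0,0,0,0],[0,0,0.003,0,0,0,0],[0,0,0,0,0,0,0]]'|bash g.sh 20
```

```text
eef_pos: [596.7, 2.4, 121.1] force: [0.0, 2.4, -0.9] 
eef_pos: [597.1, 1.8, 133.4] force: [1.0, -0.9, -1.5]
```

```bash

python3 -m inch '[[0,0,0.01,0,0,0,0],[0,0,0.015,0,0,0,0],[0,0,0.015,0,0,0,0],[0,0,0.015,0,0,0,0],[0,0,0.005,0,0,0,0],[0,0,0,0,0,0,0]]'
python3 -m inch '[[-0.0037,0.011,0,0,0,0,0],[-0.0075,0.0224,0,0,0,0,0],[-0.0075,0.0224,0,0,0,0,0],[-0.0075,0.0224,0,0,0,0,0],[-0.0075,0.0224,0,0,0,0,0],[-0.0075,0.0224,0,0,0,0,0],[-0.0075,0.0224,0,0,0,0,0],[-0.0075,0.0224,0,0,0,0,0],[-0.0075,0.0224,0,0,0,0,0],[-0.0075,0.0224,0,0,0,0,0],[-0.0037,0.0115,0,0,0,0,0],[0,0,0,0,0,0,0]]'
python3 - <<'E'
from h import *
o=env.get_obs();print(o["eef_pos"],o["ee_rot"],o["force"],o["clock"])
im,D=cams.grab_frame("side");np.savez("/tmp/side3.npz",im=im,D=D)
cv2.imwrite("pics/s3.png",cv2.resize(im[180:380,180:380],None,fx=3,fy=3,interpolation=3))
P=cloud("side",D);p=o["eef_pos"]
for lo,hi in((p[2]-54,p[2]-45),(p[2]-45,p[2]-12),(p[2]-8,p[2]-3),(p[2]+3,p[2]+20)):
    m=(abs(P[...,0]-p[0])<60)&(abs(P[...,1]-p[1])<60)&(P[...,2]>lo)&(P[...,2]<hi)&(D>0)
    q=P[m][:,:2].astype(np.float32)
    if len(q)>5:
        r=cv2.minAreaRect(q);print(round(lo-p[2]),len(q),np.round(r[0],1),np.round(r[1],1),round(r[2],1),"x",q[:,0].min(),q[:,0].max(),"y",q[:,1].min(),q[:,1].max())
E
```

```text
clock: 19.65
eef_pos: [597.2, 2.5, 194.2]
ee_rot: [3.139, -0.001, 0.85]
force: [-0.3, 0.2, -2.1]
grip_width: 12.8
clock: 20.85
eef_pos: [519.9, 229.0, 192.3]
ee_rot: [-3.14, 0.0, 0.854]
force: [-0.3, 0.6, -1.6]
grip_width: 12.9
[519.88527654 228.98091612 192.28558548] [-3.14044694e+00  3.86014687e-04  8.54487500e-01] [-0.26196635  0.62855546 -1.60068753] 20.85
-54 92 [512.9 234.5] [25.9 11.6] 38.4 x 504.39273 526.61774 y 221.9839 241.78862
-45 356 [513.9 231.4] [39.3 19.1] 48.5 x 502.92453 533.3616 y 211.35042 244.65407
-8 429 [513.1 234.8] [52.3 38.9] 36.7 x 491.15366 543.9109 y 205.01968 255.33653
3 352 [511.9 237.2] [45.3 22.4] 34.4 x 498.80692 536.8616 y 215.22046 248.91498
```

View pics/s3.png

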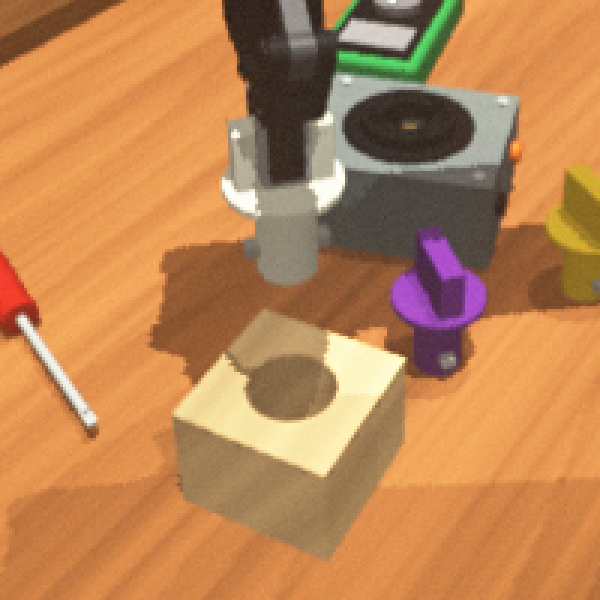

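The carrier hangs upright above the stand. It needs about +3 mm in x and −2.8 mm in y relative to the well (same-camera comparison; the top view agrees).

```bash

python3 -m inch '[[0.0031,-0.0028,0,0,0,0,0],[0,0,-0.01,0,0,0,0],[0,0,-0.015,0,0,0,0],[0,0,-0.015,0,0,0,0],[0,0,-0.01,0,0,0,0],[0,0,-0.005,0,0,0,0],[0,0,0,0,0,0,0],[0,0,0,0,0,0,0]]'
python3 - <<'E'
from h import *
o=env.get_obs();print(o["eef_pos"],o["ee_rot"],o["force"],o["clock"])
```

```text
clock: 21.7
eef_pos: [524.9, 224.0, 137.9]
ee_rot: [3.141, -0.0, 0.85]
force: [0.6, 0.4, -1.5]
grip_width: 12.8
[524.86441125 224.04444651 137.89424731] [ 3.14145456e+00 -4.79753137e-04  8.50285281e-01] [ 0.58002436  0.41492821 -1.51864671] 21.7bash: warning: here-document at line 40 delimited by end-of-file (wanted `E')
```

```bash

python3 -m inch '[[-0.0018,0.0021,0,0,0,0,0],[0,0,-0.005,0,0,0,0],[0,0,-0.005,0,0,0,0],[0,0,0,0,0,0,0],[0,0,0,0,0,0,0]]'
python3 - <<'E'
from h import *
o=env.get_obs();p=o["eef_pos"];print(p,o["clock"])
im,D=cams.grab_frame("side");P=cloud("side",D)
def b(n,c,r,lo,hi):
    m=(abs(P[...,0]-c[0])<r)&(abs(P[...,1]-c[1])<r)&(P[...,2]>lo)&(P[...,2]<hi)&(D>0)
    q=P[m][:,:2];print(n,len(q),"x",(q[:,0].min()+q[:,0].max())/2,"y",(q[:,1].min()+q[:,1].max())/2)
b("flange",p,40,p[2]-9,p[2]-3)
cv2.imwrite("pics/s4.png",cv2.resize(im[220:380,220:340],None,fx=4.5,fy=3.75 if 0 else 3.7,interpolation=3))
E
```

```text
clock: 22.2
eef_pos: [522.8, 225.7, 127.4]
ee_rot: [-3.141, 0.0, 0.85]
force: [-0.2, -0.2, -1.2]
grip_width: 12.8
[522.78129692 225.70007501 127.40356754] 22.2
flange 395 x 521.0526925893971 y 226.69224693304466
```

View pics/s4.png

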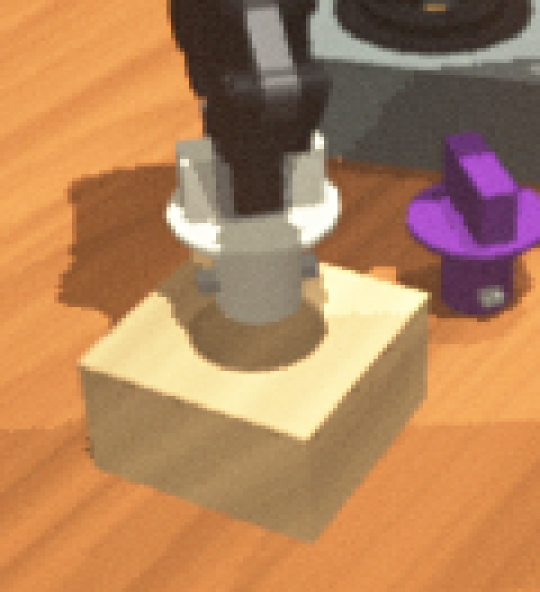

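The shank is centred over the well to within 1 mm, so I lower it with force checks.

```bash

python3 -m inch '[[0,0,-0.003,0,0,0,0],[0,0,-0.004,0,0,0,0],[0,0,-0.004,0,0,0,0],[0,0,0,0,0,0,0]]' | bash g.sh 2 &&
python3 -m inch '[[0,0,-0.004,0,0,0,0],[0,0,-0.004,0,0,0,0],[0,0,-0.004,0,0,0,0],[0,0,0,0,0,0,0]]' | bash g.sh 2 &&
python3 -m inch '[[0,0,-0.004,0,0,0,0],[0,0,-0.004,0,0,0,0],[0,0,-0.004,0,0,0,0],[0,0,0,0,0,0,0]]' | bash g.sh 2 &&
python3 -m inch '[[0,0,-0.004,0,0,0,0],[0,0,-0.004,0,0,0,0],[0,0,-0.004,0,0,0,0],[0,0,0,0,0,0,0]]' | bash g.sh 2
```

```text
eef_pos: [522.4, 225.5, 115.8] force: [0.4, -0.7, -0.7] 
eef_pos: [522.5, 225.6, 103.9] force: [0.5, 0.5, -1.1] 
eef_pos: [522.5, 225.6, 91.9] force: [0.1, -0.5, -0.9] 
eef_pos: [522.5, 225.7, 79.9] force: [-0.2, -0.6, -2.2]
```

```bash

python3 -m inch '[[0,0,-0.003,0,0,0,0],[0,0,-0.003,0,0,0,0],[0,0,0,0,0,0,0]]' | bash g.sh 1.5 &&
python3 -m inch '[[0,0,-0.001,0,0,0,0],[0,0,-0.001,0,0,0,0],[0,0,0,0,0,0,0]]' | bash g.sh 1.5 &&
python3 -m inch '[[0,0,-0.001,0,0,0,0],[0,0,0,0,0,0,0]]' | bash g.sh 1.5 &&
python3 -m inch '[[0,0,-0.0005,0,0,0,0],[0,0,0,0,0,0,0]]' | bash g.sh 1.5 &&
python3 -m inch '[[0,0,-0.0005,0,0,0,0],[0,0,0,0,0,0,0]]' | bash g.sh 1.5 &&
python3 -m inch '[[0,0,-0.0005,0,0,0,0],[0,0,0,0,0,0,0]]' | bash g.sh 1.5
```

```text
eef_pos: [522.6, 225.7, 74.2] force: [-0.2, 0.4, -0.9] 
eef_pos: [522.9, 225.8, 72.6] force: [0.1, -0.1, -1.3] 
eef_pos: [522.8, 225.8, 71.5] force: [0.3, -0.5, -0.5] 
eef_pos: [522.8, 225.8, 71.1] force: [-0.1, -0.1, -1.6] 
eef_pos: [522.9, 225.8, 70.6] force: [-0.5, 0.4, -1.8] 
eef_pos: [522.9, 225.9, 70.6] force: [-0.9, -1.1, 3.1]
```

Contact at TCP z = 70.6, against 70.4 expected with the flange seated. I release gently.

```bash

python3 -m inch '[[0,0,0,0,0,0,0.2],[0,0,0,0,0,0,0.3],[0,0,0,0,0,0,0.45],[0,0,0,0,0,0,0.45],[0,0,0,0,0,0,0.45],[0,0,0,0,0,0,0.45]]' 20
python3 -m inch '[[0,0,0.005,0,0,0,0.45],[0,0,0.01,0,0,0,0.45],[0,0,0.03,0,0,0,0.45],[0,0,0.04,0,0,0,0.45],[0,0,0.04,0,0,0,0.45],[0,0,0.04,0,0,0,0.45],[0,-0.04,0,0,0,0,0.45],[0,-0.04,0,0,0,0,0.45],[0,-0.04,0,0,0,0,0.45],[0,-0.04,0,0,0,0,0.45],[0,0,0,0,0,0,0.45]]'
python3 - <<'E'
from m import *
for c in("top","side"):
    im,D=cams.grab_frame(c)
    bands(c,im,D,{"flange":(480,565,185,268,62.5,75),"wing":(490,555,195,258,90,105)})
    cv2.imwrite(f"pics/{c}5.png",im[100:330,140:460] if c=="top" else im)
print(env.get_obs())
E
```

```text
clock: 25.85
eef_pos: [522.9, 225.8, 70.1]
ee_rot: [3.142, 0.0, 0.85]
force: [-0.0, -0.1, 0.9]
grip_width: 38.1
clock: 26.95
eef_pos: [523.5, 58.5, 235.7]
ee_rot: [3.138, 0.003, 0.84]
force: [0.4, -0.5, -1.2]
grip_width: 38.4
flange 0
wing 0
side flange 560 z 66.6 rect [521.4 223.5  81.1  70.7   5.2] mean [513.2 231.8] circ [521.8 219.4]
side wing 300 z 95.2 rect [521.7 224.7  43.8  16.3  49.3] mean [520.4 226.4] circ [521.1 225.1]
{'clock': 27.05, 'qpos': array([ 0.65959305,  0.12398592, -0.89069093,  1.72340415,  0.09926966,
        1.34010212, -0.97319212]), 'dq': array([-0.03678368,  0.0080475 , -0.03816439, -0.00156666, -0.00847452,
       -0.00445547, -0.00228271]), 'effort': array([  1.76652275, -26.55613303,  -1.37306783, -30.96418619,
         0.29851   ,   0.04820048,   0.04448254]), 'eef_pos': array([523.07929498,  65.13634852, 235.92086027]), 'ee_rot': array([ 3.14076110e+00, -5.96930743e-04,  8.47606924e-01]), 'force': array([ 0.19191871,  0.84233445, -0.13561981]), 'wrist_torque': array([ 0.08809247,  0.00895258, -0.02768844]), 'grip_width': 38.54453880626463}
```

View pics/side5.png

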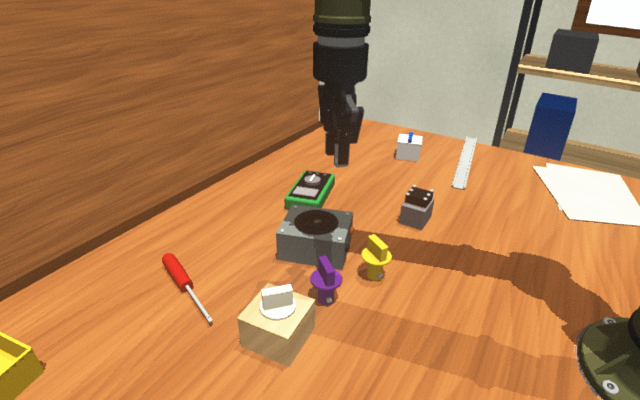

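The picture shows the carrier wing up and flush in the stand at about (278,300). The other things are where they were, and the gripper is well clear.

```bash
python3 -m inch '[[0,0,0,0,0,0,0.45],[0,0,0,0,0,0,0.45],[0,0,0,0,0,0,0.45]]'; python3 -c "
from bench import env
print(env.job_done())"
```

```text
clock: 27.35
eef_pos: [522.8, 67.4, 235.3]
ee_rot: [-3.141, -0.0, 0.853]
force: [0.1, -1.7, -0.1]
grip_width: 38.2
the job is handed in; nothing more can be done
None
```

The carrier is out of the fuse box and sits wing up in the stand's well. I handed the job in at about 27 s of the 72 s allowed; no verdict is reported.

- **Press:** I gripped the wing and pushed down about 20 mm until it bottomed. The wrist read 15 N upward there, about 16 N in all with the sideways force.
- **Twist and draw:** I let it rise 3.5 mm and turned it 59.5° counter-clockwise, with almost no resisting torque. It came straight up with 1 to 3 N at the wrist once the spring let go.
- **Placing:** I lowered it into the well until the wrist read 3 N of contact at tool height 70.6 mm, against 70.4 mm expected for a seated flange. Then I released it and backed away.

**Last checks:**
- **Side camera:** the carrier is seated wing up, with wing heights averaging 95 mm (the top should be at 96 mm).
- **Other things:** by eye in that picture, the look-alikes and other things have not moved; I did not measure them.
- **Top camera:** this check gave no reading of the stand, perhaps because the arm was in the way, and I did not look into it. The final seating therefore rests on the side camera and the contact height.

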